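# Fit the slicing plate into the vegetable slicer and latch it

## Robot

A 7-joint arm with a two-finger parallel gripper is mounted at the origin on the work surface. World frame = base frame: x ahead of the robot, y to its left, z up, the work surface at z = 0. Lengths are in m, angles in rad, forces in N, time in s.
With the tool pointing down it reaches from about 0.425 to 0.95 m from the base axis. Payload 16.7 kg.
Tool frame: the origin (TCP) lies on the centre line of the jaws, within the pads' length; the fingertips stand 19 mm ahead of it and the grasp point (between the pads) is the TCP; z points along the fingers, y is the direction in which the jaws open and shut (so a half turn about z gives the same grasp; the last joint's range is limited). The gripper opens to 94 mm and grips with 3 to 60 N. Pads are 16 mm wide; open, the fingers measure 119 mm over their backs; the gripper's body (75 mm by 177 mm) begins 78 mm behind the grasp point.
Start: joints at [1.069, 0.426, 0.074, 1.606, -0.034, 1.111, -0.067], TCP at [0.233, -0.634, 0.224] pointing down, gripper open.
Joint ranges: [-2.85, 2.85], [-0.5, 2.14], [-1.23, 1.37], [0.21, 2.46], [-1.02, 4.16], [0.16, 2.05], [-2.73, 2.73]. Speed limits (rad/s): [1.89, 1.89, 2.39, 2.39, 3.01, 3.01, 3.01].

## Interface

Orientations are given as a unit quaternion [x, y, z, w].
In Python, from station import arm, optics gives the robot as it stands. The module is installed in compiled form; this text tells all that it offers.
- The arm moves only by the shell command python3 -m crank 'ROWS' [OPENING] [FORCE]. ROWS is text: rows parted by semicolons, each of 6 numbers parted by spaces: the shift along the tool's x, y, z in mm, then the turn, a rotation vector about the tool's x, y, z in rad. A call has 1 to 8 rows; each row shifts and turns the commanded pose from where the row before left it, along the tool's axes as they then stand; what a row does not reach is not made up. A row lasts 1/10 s, in which the tool goes at most 50 mm and 8.59 degrees, less where a joint would pass 70% of its speed; a pose out of reach is approached as far as the arm can. A call with a gripper value outside its range is refused whole. OPENING is the closure, from 0 (fully open) to 1 (shut), set as the call begins (- or left out, the last holds). The fingers move at their own pace and stop on an object; FORCE is the grip in N (left out, the last holds). Time passes only in rows, so rows that do not move let the fingers close. It gives the time, the measured TCP pose, the force and the opening at its end, in the units of the state.
- arm.get_state(): the state, without advancing time (a new reading comes with each control period).
- optics.snapshot(name): name is "scene" or "top" or "wrist"; returns the picture (400x640x3 uint8, red, green, blue); there is no depth.
- optics.calibration(name): a dict with "camera_matrix" (3x3 intrinsics, pixels), "cam_to_world" (4x4, takes a point from camera to world coordinates). Camera axes: x right, y up, looking along -z (the intrinsics and any distortion apply to the point x, -y, -z); pixel columns grow to the right and rows downward; lengths in m; the calibration is good to about 2 mm. A picture is of the moment at which its call begins: read the wrist's pose just before it. calibration takes no time and is no camera call; for the wrist camera it gives the pose at the moment of the call.
- arm.sign_off(): hands the job in, once; it reports no verdict.
The state is a dict: "clock": time; "joint_positions": joint angles; "qd": joint speeds; "effort": joint torques, N m; "ee_pos": TCP position; "tcp_rot": TCP orientation; "ft_force": force on the tool from outside, world axes, zero at the start; "ft_torque": the same for the moment, N m; "gripper_width": finger opening in m.
Only numpy, scipy, OpenCV 4.12 (cv2) and the standard library are available. Lean on these libraries where they do the work, as an engineer would, in place of code of your own. Each camera call takes 0.05 s, during which the arm holds its last target. There are 200 camera calls.

## Task

Make the vegetable slicer ready for use: swing its latch bar wide open (a little past a right angle), lay the slicing plate (the one with the single long slanting blade, not the one with rows of round holes) on the open deck blade end first, and slide it under the hood, without ramming it, until you feel it come up against the hidden stop. Then swing the latch bar fully shut behind it. Leave the other plate and the things standing about where they are.

Things in the scene. Friction and masses are not known exactly. Their poses are not given: they have to be found in the camera images.
- slicer: vegetable slicer, fixed: white catch box 200 x 116 mm (x, y), grey deck top 62 mm above the worktop; origin at the centre of the underside, z up. A plate slides in along its +x. The deck is open above from x = -100 to +5 mm; beyond that a hood with a square feed chute, 114 mm high in all. A plate fully home has its origin at x = +15, y = 0 (+-3), z = +62 mm here, +x along +x
- slot_mouth (a point): middle of the lower edge of the slot mouth, on the deck at slicer x = +5 mm, axes as the slicer. The blind slot under the hood is 86 mm wide, 10 mm high and 85 mm deep to its hidden stop. Side curbs 10 mm high, 86 mm apart inside, run from 55 mm in front of the mouth into the slot; in front of it their tops flare outward to 18 mm above the deck
- slice_plate: loose white plate 150 x 80 x 6 mm (x, y, z), 0.18 to 0.37 kg: one long slanting steel blade across its front half (+x, goes in first); upright steel fin to grip on the rear half, 40 mm long (x), 12 mm thick (y), 6 to 51 mm above the underside, centred at x = -40, y = 0. Front 10 mm only 72 mm wide. Origin: centre of the underside, z up; centre of mass within 5 mm of the fin's middle
- grate_plate: grating plate, loose, not to be used: same size, material, fin and origin as the slicing plate, but with rows of small round holes in its front half
- latch (a joint): angle (rad) of the steel latch bar, 12 mm square, 64 to 76 mm above the worktop: 0 = shut, lying across the deck along slicer +y, inner face at slicer x = -64 mm, 4 mm behind a plate that is home; grows as it swings out level, counter-clockwise from above; 1.57 = along slicer -x; limit 2.0. Turns lightly (under 1 N at the post) and stays where left
- latch_hinge (a point): axis of the latch pin, at slicer x = -70, y = -55 mm, 70 mm above the worktop; fixed on the slicer
- latch_grip (a point): upright round steel post at the free end of the latch bar, 16 mm in diameter, standing from 76 to 116 mm above the worktop, 125 mm from the hinge axis; this point is on its axis, 98 mm above the worktop; it moves with the bar
- ice_tray: white ice cube tray, 110 x 220 x 36 mm, loose bystander; origin at the centre of its underside
- beaker: clear plastic beaker, 84 mm in diameter, 130 mm high, loose bystander; origin at the centre of its underside
- tub: low round white tub, 104 mm in diameter, 50 mm high, loose bystander; origin at the centre of its underside
- spoon: steel spoon 200 mm long lying on the worktop, loose bystander; origin under its middle

How it is judged:
By the outcome, as a careful person would: the job done as asked, in the order asked, and still so for the second after the job is handed in, with the robot touching nothing.
It also fails if it takes over 72 s, if anything falls off the work surface, if the arm or the gripper's body presses on something with over 40 N, if the wrist force passes 120 N, or if a joint passes its speed limit or range.

## Working session

There is one attempt and no reset: what is moved stays moved. The work goes in short steps, Python scripts to look and compute and a shell command to move; the robot and the scene stay as the last step left them, time stands still between calls to the robot, and variables do not carry over. Pictures are saved under pics/ and viewed, about 8 in all and at most 12, crops included, and the job is handed in when it is done.

```bash
mkdir -p pics
python3 - <<'E'
from station import arm, optics
import cv2
s=arm.get_state(); print({k:s[k] for k in('clock','ee_pos','tcp_rot','ft_force','gripper_width')})
for n in('top','scene'):
    cv2.imwrite(f'pics/{n}0.png',optics.snapshot(n)[:,:,::-1]); c=optics.calibration(n); print(n,c)
E
```

```text
{'clock': 0.0, 'ee_pos': array([ 0.23243635, -0.63326089,  0.22374586]), 'tcp_rot': array([ 9.84570879e-01,  1.74984980e-01, -1.73344450e-04, -6.41444437e-04]), 'ft_force': array([ 0.10281304, -0.80206966,  0.02130855]), 'gripper_width': 0.0939081541743686}
top {'camera_matrix': array([[396.03682925,   0.        , 321.542774  ],
       [  0.        , 396.03682925, 204.98948856],
       [  0.        ,   0.        ,   1.        ]]), 'cam_to_world': array([[-2.12000946e-02,  9.91502644e-01, -1.28347433e-01,
         4.67109521e-01],
       [-9.99775035e-01, -2.09400383e-02,  3.37538492e-03,
        -2.48753376e-02],
       [ 6.59102906e-04,  1.28390118e-01,  9.91723521e-01,
         1.09232127e+00],
       [ 0.00000000e+00,  0.00000000e+00,  0.00000000e+00,
         1.00000000e+00]])}
scene {'camera_matrix': array([[390.15791668,   0.        , 317.02945991],
       [  0.        , 390.15791668, 202.10414174],
       [  0.        ,   0.        ,   1.        ]]), 'cam_to_world': array([[ 0.81080733, -0.38511365,  0.44077087,  1.04962149],
       [ 0.58530672,  0.5370032 , -0.60748959, -0.67708497],
       [-0.00274283,  0.75054316,  0.66081574,  0.77697026],
       [ 0.        ,  0.        ,  0.        ,  1.        ]])}
```

View pics/top0.png

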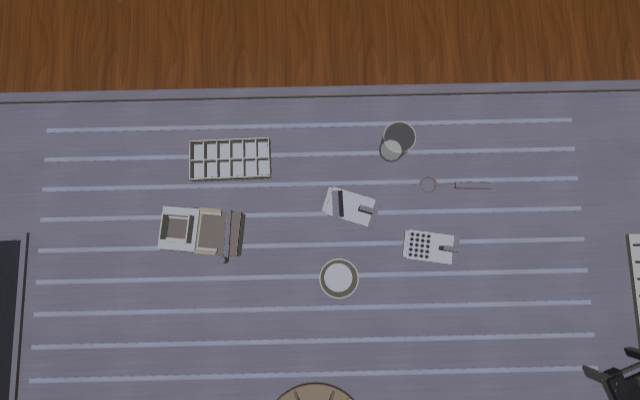

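View pics/scene0.png

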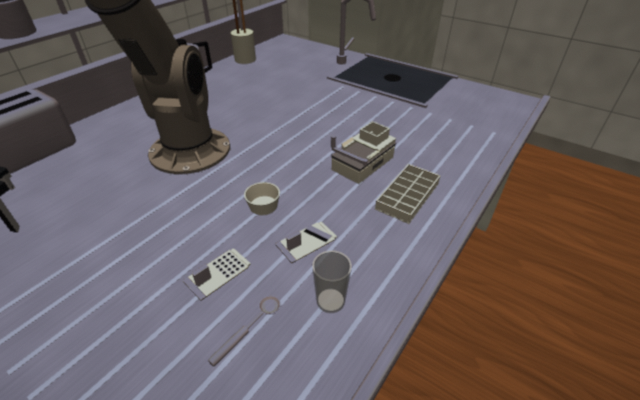

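The top view shows the slicer at (160-245, 205-260) with its chute to the left, the slicing plate at (348, 206), the grating plate at (429, 247), and the latch post near (227, 260). Next I enlarge the slicer and the slicing plate.

```bash
cat > h.py <<'E'
import numpy as np
from station import optics
from scipy.spatial.transform import Rotation as R
def px2w(n,u,v,z,c=None):
    c=c or optics.calibration(n);K=c["camera_matrix"];T=c["cam_to_world"]
    d=np.linalg.inv(K)@[u,v,1];d=T[:3,:3]@[d[0],-d[1],-d[2]];o=T[:3,3]
    return o+d*(z-o[2])/d[2]
def w2px(n,p,c=None):
    c=c or optics.calibration(n);K=c["camera_matrix"];T=c["cam_to_world"]
    q=T[:3,:3].T@(np.asarray(p)-T[:3,3]);q=K@[q[0],-q[1],-q[2]];return q[:2]/q[2]
E
python3 - <<'E'
import cv2
i=cv2.imread('pics/top0.png')
a=cv2.resize(i[195:275,150:255],None,fx=5,fy=5,interpolation=cv2.INTER_CUBIC)
b=cv2.resize(i[180:235,315:385],None,fx=5,fy=5,interpolation=cv2.INTER_CUBIC)
import numpy as np
o=np.zeros((410,800,3),np.uint8);o[:400,:525]=a;c=b[:,:270];o[:275,530:800]=c
cv2.imwrite('pics/c1.png',o)
E
```

```text
(no output)
```

View pics/c1.png

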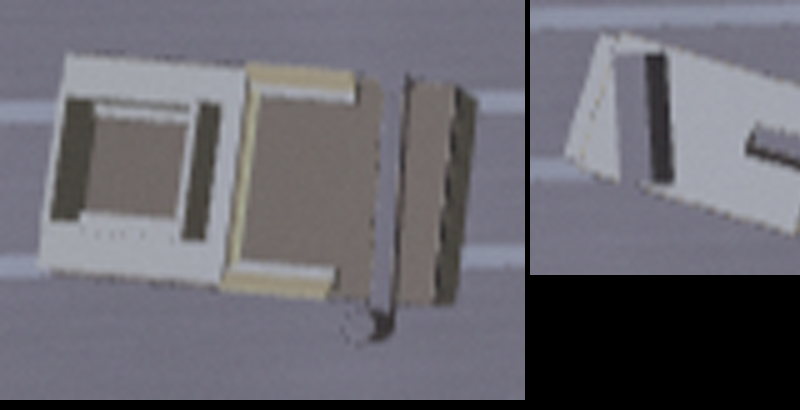

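Run:
```python
from h import *
cr=lambda x,y:(150+x/5-.4,195+y/5-.4)
H=[px2w('top',*cr(*p),.114) for p in((68,55),(40,268),(247,72),(222,285))]
D=[px2w('top',*cr(*p),.062) for p in((458,85),(433,302))]
P=px2w('top',*cr(380,325),.1)
print(np.round(H,4),np.round(D,4),P)
# fit slicer pose: slicer coords
S=np.array([[.1,-.058],[.1,.058],[.005,-.058],[.005,.058],[-.1,-.058],[-.1,.058]])
W=np.array(H+D)[:,:2]
A=S-S.mean(0);B=W-W.mean(0)
th=np.arctan2((A[:,0]*B[:,1]-A[:,1]*B[:,0]).sum(),(A*B).sum())
r=np.array([[np.cos(th),-np.sin(th)],[np.sin(th),np.cos(th)]]);t=W.mean(0)-r@S.mean(0)
print('slicer',t,th,'res',np.round((W-S@r.T-t)*1e3,1))
for n,q in dict(hinge=(-.07,-.055),grip=(-.07,.07),mouth=(.005,0)).items(): print(n,r@q+t)
# plate: crop at (530,0), offset 315,180
pc=lambda x,y:(315+(x-530)/5-.4,180+y/5-.4)
for p in((608,33),(566,155),(650,30)): print(px2w('top',*pc(*p),.006))
for p in((329,186.5),(376,192),(370,227),(323,211),(362,208)): print(p,px2w('top',*p,.006))
c=optics.calibration('wrist');print(c)
```

```text
[[0.6005 0.366  0.114 ]
 [0.4953 0.3765 0.114 ]
 [0.5901 0.2767 0.114 ]
 [0.4851 0.287  0.114 ]] [[0.5875 0.1822 0.062 ]
 [0.475  0.1946 0.062 ]] [0.46392741 0.21270565 0.1       ]
slicer [0.53873906 0.27885031] 1.4761981331487943 res [[-5.4 -7. ]
 [ 4.8 -7.3]
 [-6.8 -1.6]
 [ 3.6 -2.3]
 [ 0.4  8.4]
 [ 3.4  9.8]]
hinge [0.58688115 0.20396814]
grip [0.46244003 0.21577529]
mouth [0.53921135 0.28382795]
[ 0.65990674 -0.05377827  0.006     ]
[ 0.59206935 -0.02895156  0.006     ]
[ 0.66110779 -0.0771963   0.006     ]
(329, 186.5) [ 0.65913039 -0.05041936  0.006     ]
(376, 192) [ 0.64088219 -0.18058826  0.006     ]
(370, 227) [ 0.5439507  -0.16033064  0.006     ]
(323, 211) [ 0.59088827 -0.03223972  0.006     ]
(362, 208) [ 0.59695248 -0.14016704  0.006     ]
{'camera_matrix': array([[316.73709849,   0.        , 321.16740749],
       [  0.        , 316.73709849, 199.91798743],
       [  0.        ,   0.        ,   1.        ]]), 'cam_to_world': array([[ 0.34451058,  0.90303745,  0.2565849 ,  0.30704912],
       [-0.93878167,  0.33174169,  0.09293238, -0.60639788],
       [-0.00119849, -0.27289339,  0.96204353,  0.38416687],
       [ 0.        ,  0.        ,  0.        ,  1.        ]])}
```

```bash
python3 -m crank '35 0 0 0 0 -0.141;35 0 0 0 0 -0.141;35 0 0 0 0 -0.141;35 0 0 0 0 -0.141;35 0 0 0 0 -0.141;35 0 0 0 0 -0.141;35 0 0 0 0 -0.141;35 0 0 0 0 -0.141'
cat >> h.py <<'E'
def go(p,yaw=None):
    """print remaining tool-frame shift (mm) and turn to world TCP p with tool x at yaw"""
    from station import arm
    s=arm.get_state();r=R.from_quat(s['tcp_rot']);X=r.as_matrix()[:,0];y0=np.arctan2(X[1],X[0])
    print('tcp',np.round(s['ee_pos'],4),'toolx yaw',round(y0,4),'tool z',np.round(r.as_matrix()[:,2],3),'t',s['clock'],'q',np.round(s['joint_positions'],2),'F',np.round(s['ft_force'],1),'w',round(s['gripper_width'],4))
    if p is not None: print('shift mm',np.round(r.inv().apply(np.asarray(p)-s['ee_pos'])*1e3,1))
    if yaw is not None: print('turn rz first',round(-(yaw-y0),4),' then shift',np.round((R.from_rotvec([0,0,yaw-y0])*r).inv().apply(np.asarray(p)-s['ee_pos'])*1e3,1))
E
python3 -c "
from h import *
go([.5,-.15,.25],1.476);go([.5,.2,.25])"
```

```text
clock: 0.9
ee_pos: [0.4096, -0.4333, 0.2241]
tcp_rot: [0.736, 0.677, 0.0, -0.0]
ft_force: [0.4, 0.2, -0.1]
gripper_width: 0.0938
tcp [ 0.4096 -0.4333  0.2241] toolx yaw 1.4862 tool z [-0.     0.001 -1.   ] t 0.9 q [ 0.9   0.31 -0.24  1.77  0.08  1.07  0.55] F [ 0.4  0.2 -0.1] w 0.0938
shift mm [290.   66.2 -25.8]
turn rz first 0.0102  then shift [290.6  63.2 -25.8]
tcp [ 0.4096 -0.4333  0.2241] toolx yaw 1.4862 tool z [-0.     0.001 -1.   ] t 0.9 q [ 0.9   0.31 -0.24  1.77  0.08  1.07  0.55] F [ 0.4  0.2 -0.1] w 0.0938
shift mm [638.7  36.6 -25.6]
```

```bash
python3 -m crank '40 22 0 0 0 0;40 22 0 0 0 0;40 22 0 0 0 0;40 22 0 0 0 0;40 22 0 0 0 0;40 22 0 0 0 0;40 22 0 0 0 0;0 0 0 0 0 0'
python3 - <<'E'
from h import *
import cv2
go(None); c=optics.calibration('wrist'); i=optics.snapshot('wrist'); cv2.imwrite('pics/w1.png',i[:,:,::-1]); import pickle; pickle.dump(c,open('w1.pkl','wb'))
E
```

```text
clock: 1.7
ee_pos: [0.5904, -0.1633, 0.2243]
tcp_rot: [0.736, 0.677, 0.001, -0.001]
ft_force: [-1.1, -0.1, 0.3]
gripper_width: 0.0945
tcp [ 0.5904 -0.1633  0.2243] toolx yaw 1.4876 tool z [ 0.001  0.003 -1.   ] t 1.7 q [ 0.47  0.35 -0.38  1.73  0.14  1.09 -0.04] F [-1.1 -0.1  0.3] w 0.0945
```

View pics/w1.png

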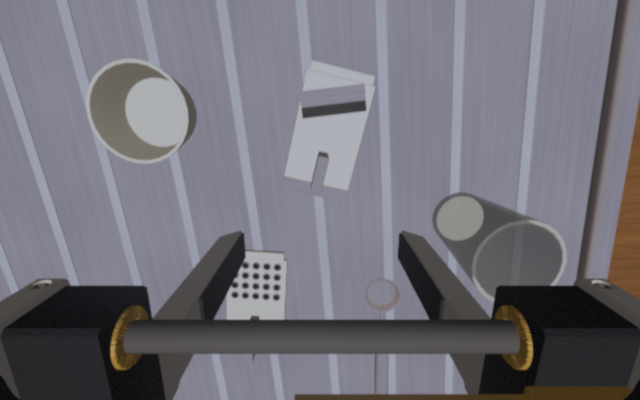

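The slicing plate has its front corners at about (313,62) and (374,76), its rear corners at (285,178) and (346,192), and the fin top from (323,153) down. The blade end points away, towards the slicer.

Run:
```python
from h import *
import pickle,cv2
c=pickle.load(open('w1.pkl','rb'))
P=lambda u,v,z:px2w('wrist',u,v,z,c)
f1,f2,r1,r2=[P(*p,.006) for p in((313,62),(374,76),(285,178),(346,192))]
print(f1,f2,r1,r2); d=(f1+f2-r1-r2)/2; print('len',np.linalg.norm(d),'wid',np.linalg.norm(r1-r2),'yaw',np.arctan2(d[1],d[0]),'ctr',(f1+f2+r1+r2)/4)
i=cv2.imread('pics/w1.png')[50:210,265:395]; cv2.imwrite('pics/c2.png',cv2.resize(i,None,fx=3.7,fy=3.7,interpolation=cv2.INTER_CUBIC))
```

```text
[ 0.59229553 -0.03185251  0.006     ] [ 0.65903519 -0.0519768   0.006     ] [ 0.54651081 -0.15930419  0.006     ] [ 0.61948394 -0.18305189  0.006     ]
len 0.13612340605715645 wid 0.07674003042932724 yaw 1.2519715567189924 ctr [ 0.60433137 -0.10654635  0.006     ]
```

View pics/c2.png

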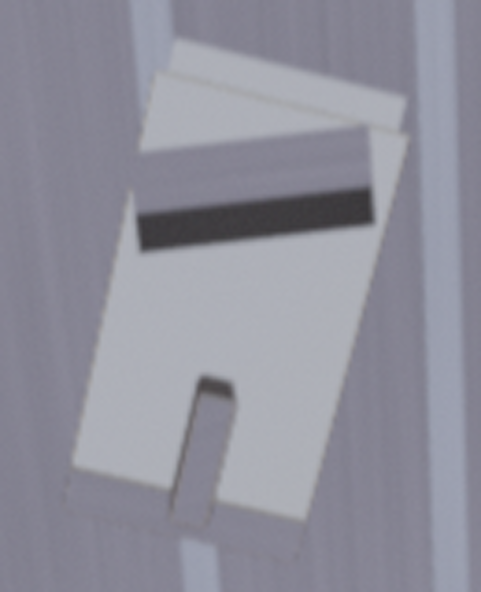

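Run:
```python
from h import *
import pickle
c=pickle.load(open('w1.pkl','rb'))
P=lambda x,y,z:px2w('wrist',265+x/3.7-.4,50+y/3.7-.4,z,c)
f1,f2,r1,r2=[P(*p,.006) for p in((175,38),(405,97),(67,497),(298,557))]
d=(f1+f2-r1-r2)/2; print('len',np.linalg.norm(d),'wid',np.linalg.norm(r1-r2),np.linalg.norm(f1-f2),'yaw',np.arctan2(d[1],d[0]),'ctr',(f1+f2+r1+r2)/4)
u=d/np.linalg.norm(d);print('fin from plate',(f1+f2+r1+r2)/4-.04*u)
F=[P(*p,.051) for p in((200,390),(235,400),(170,520),(210,527))];print('fin top',np.mean(F,0),np.linalg.norm((F[0]+F[1]-F[2]-F[3])/2),np.linalg.norm(F[0]-F[1]))
```

```text
len 0.14626336461560815 wid 0.0796035383772295 0.07137448278248976 yaw 1.2589858582500364 ctr [ 0.60275765 -0.11029087  0.006     ]
fin from plate [ 0.59048636 -0.14836205  0.006     ]
fin top [ 0.58989872 -0.14918955  0.051     ] 0.038554494671416285 0.01037352975777363
```

```bash
python3 -m crank '45 -10 0 0 0 0;45 -10 0 0 0 0;45 -10 0 0 0 0;45 -10 0 0 0 0;45 -10 0 0 0 0;45 -10 0 0 0 0;45 -10 0 0 0 0;0 -8 0 0 0 0' 0.5 && python3 -m crank '0 0 0 0 0 0;0 0 0 0 0 0'
python3 - <<'E'
from h import *
import cv2
go([.4624,.2158,.14],1.476); c=optics.calibration('wrist'); i=optics.snapshot('wrist'); cv2.imwrite('pics/w2.png',cv2.resize(i[:,:,::-1],None,fx=1.25,fy=1.25,interpolation=cv2.INTER_CUBIC)); import pickle; pickle.dump(c,open('w2.pkl','wb'))
E
```

```text
clock: 2.55
ee_pos: [0.5376, 0.1559, 0.2246]
tcp_rot: [0.737, 0.676, 0.001, -0.001]
ft_force: [0.1, -0.1, 0.5]
gripper_width: 0.047
clock: 2.75
ee_pos: [0.539, 0.1488, 0.2244]
tcp_rot: [0.739, 0.673, -0.0, 0.0]
ft_force: [0.9, 0.3, 0.2]
gripper_width: 0.0472
tcp [0.539  0.1488 0.2244] toolx yaw 1.4777 tool z [-0.    -0.001 -1.   ] t 2.75 q [ 0.06  0.28 -0.53  1.84  0.16  1.06 -0.63] F [0.9 0.3 0.2] w 0.0472
shift mm [ 59.7 -82.5  84.3]
turn rz first 0.0017  then shift [ 59.5 -82.6  84.3]
```

View pics/w2.png

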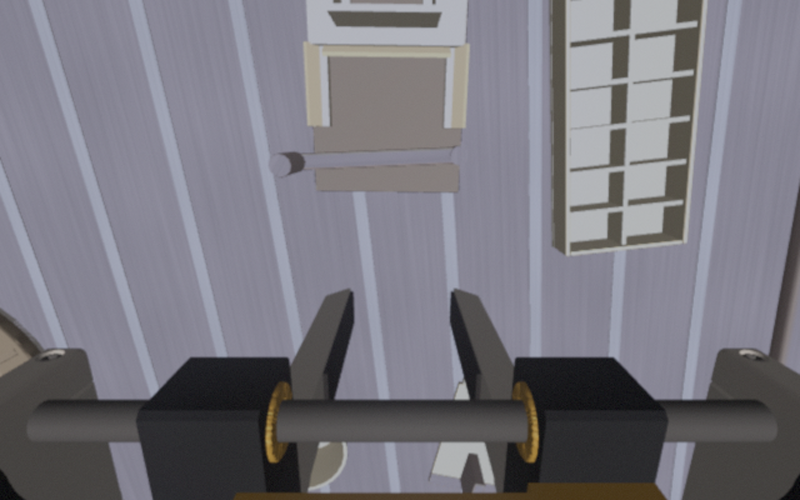

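The post top is at (281,164), the deck's rear corners at (316,192) and (458,192), the hood's front corners at (308,43) and (467,46), and the hinge at about (454,156). The picture is enlarged 1.25 times.

Run:
```python
from h import *
import pickle
c=pickle.load(open('w2.pkl','rb'))
P=lambda x,y,z:np.round(px2w('wrist',x/1.25-.1,y/1.25-.1,z,c),4)
for n,p in dict(post=(281,164,.116),dl=(316,192,.062),dr=(459,192,.062),hl=(308,43,.114),hr=(467,46,.114),hin=(455,155,.076),cl=(330,126,.072),cr=(446,126,.072),ml=(330,56,.072),mr=(446,56,.072)).items(): print(n,P(*p))
th=1.476;r=np.array([[np.cos(th),-np.sin(th)],[np.sin(th),np.cos(th)]])
a,b=P(316,192,.062)[:2],P(459,192,.062)[:2];print('yaw',np.arctan2(*(a-b)[::-1])-np.pi/2,np.linalg.norm(a-b))
print('slicer0',(a+b)/2-r@[-.1,0], 'from hood',(P(308,43,.114)+P(467,46,.114))[:2]/2-r@[.005,0],'from post',P(281,164,.116)[:2]-r@[-.07,.07])
```

```text
post [0.4649 0.2183 0.116 ]
dl [0.473  0.1918 0.062 ]
dr [0.5888 0.1809 0.062 ]
hl [0.4938 0.2891 0.114 ]
hr [0.5917 0.2783 0.114 ]
hin [0.5854 0.2112 0.076 ]
cl [0.4933 0.2411 0.072 ]
cr [0.5804 0.2329 0.072 ]
ml [0.5001 0.2888 0.072 ]
mr [0.5834 0.281  0.072 ]
yaw 1.4769450438749319 0.11631186525888064
slicer0 [0.54036544 0.28590102] from hood [0.54227673 0.27872245] from post [0.54121152 0.2813599 ]
```

```bash
python3 -m crank '32 -40 0 0 0 0;31 -40 0 0 0 0;0 0 42 0 0 0;0 0 42 0 0 0;0 0 30 0 0 0;0 0 10 0 0 0;0 0 0 0 0 0' 0.5 && python3 -m crank '0 0 0 0 0 0;0 0 0 0 0 0;0 0 0 0 0 0;0 0 0 0 0 0;0 0 0 0 0 0' 1 8 && python3 -c "
from h import *
go([.465,.219,.1])"
```

```text
clock: 3.5
ee_pos: [0.466, 0.2184, 0.0997]
tcp_rot: [0.739, 0.674, -0.001, -0.0]
ft_force: [-0.1, 0.8, 0.1]
gripper_width: 0.047
clock: 4.0
ee_pos: [0.4641, 0.2196, 0.1008]
tcp_rot: [0.738, 0.674, -0.001, -0.001]
ft_force: [-16.5, 1.6, 9.9]
gripper_width: 0.0162
tcp [0.4641 0.2196 0.1008] toolx yaw 1.4803 tool z [-0.003 -0.001 -1.   ] t 4.0 q [-0.1   0.37 -0.55  2.05  0.27  0.79 -0.91] F [-16.5   1.6   9.9] w 0.0162
shift mm [-0.6  0.9  0.8]
```

```bash
python3 -m crank '0 -2 0 0 0 0;-15.6 1 0 0 0 0;-15.3 2.9 0 0 0 0;-14.9 4.8 0 0 0 0;-14.1 6.6 0 0 0 0;-13.2 8.3 0 0 0 0;-12.1 9.9 0 0 0 0' && python3 -c "
from h import *
go([.465,.219,.1])"
```

```text
clock: 4.7
ee_pos: [0.491, 0.132, 0.1014]
tcp_rot: [0.738, 0.674, 0.002, 0.0]
ft_force: [5.4, 5.8, -1.7]
gripper_width: 0.0159
tcp [0.491  0.132  0.1014] toolx yaw 1.4801 tool z [ 0.003  0.002 -1.   ] t 4.7 q [ 0.06  0.36 -0.53  2.06  0.25  0.78 -0.71] F [ 5.4  5.8 -1.7] w 0.0159
shift mm [ 84.3 -33.8   1.4]
```

```bash
python3 -m crank '-10.7 11.4 0 0 0 0;-9.3 12.6 0 0 0 0;-7.6 13.6 0 0 0 0;-5.8 14.5 0 0 0 0;-4 15.1 0 0 0 0;-2.1 15.5 0 0 0 0;-0.1 15.6 0 0 0 0;1.8 15.5 0 0 0 0' && python3 -m crank '0 0 0 0 0 0;0 0 0 0 0 0;0 0 0 0 0 0' 0.5 && python3 -c "
from h import *
go([.465,.219,.1])"
```

```text
clock: 5.5
ee_pos: [0.6003, 0.0827, 0.1004]
tcp_rot: [0.739, 0.674, -0.0, 0.0]
ft_force: [-2.1, -1.0, 3.1]
gripper_width: 0.0162
clock: 5.8
ee_pos: [0.5988, 0.0836, 0.1003]
tcp_rot: [0.738, 0.674, -0.0, -0.0]
ft_force: [0.6, -0.2, 0.2]
gripper_width: 0.0363
tcp [0.5988 0.0836 0.1003] toolx yaw 1.48 tool z [-0.001 -0.    -1.   ] t 5.8 q [ 0.12  0.49 -0.47  1.85  0.28  0.87 -0.58] F [ 0.6 -0.2  0.2] w 0.0363
shift mm [ 122.7 -145.5    0.4]
```

```bash
python3 -m crank '0 0 -40 0 0 0;0 0 -40 0 0 0;-40 0 0 0 0 0.1105;-40 0 0 0 0 0.1105;0 0 0 0 0 0' 0.4 && python3 -c "
from h import *
go([.590,-.149,.1],1.259)"
```

```text
clock: 6.3
ee_pos: [0.5866, -0.0012, 0.1806]
tcp_rot: [0.811, 0.585, -0.001, 0.001]
ft_force: [0.2, 0.1, -0.7]
gripper_width: 0.0564
tcp [ 0.5866 -0.0012  0.1806] toolx yaw 1.2488 tool z [-0.    -0.003 -1.   ] t 6.3 q [ 0.24  0.36 -0.44  1.83  0.18  0.99 -0.59] F [ 0.2  0.1 -0.7] w 0.0564
shift mm [-138.9   50.    81.1]
turn rz first -0.0102  then shift [-139.4   48.6   81.1]
```

```bash
python3 -m crank '-46 16.5 0 0 0 -0.005;-46 16.5 0 0 0 0;-47 16 0 0 0 0;0 0 40 0 0 0;0 0 20 0 0 0;0 0 0 0 0 0;0 0 0 0 0 0' 0.4
python3 - <<'E'
from h import *
import cv2
go([.590,-.149,.035],1.259); c=optics.calibration('wrist'); i=optics.snapshot('wrist'); cv2.imwrite('pics/w3.png',i[:,:,::-1]); import pickle; pickle.dump(c,open('w3.pkl','wb'))
E
```

```text
clock: 7.0
ee_pos: [0.5923, -0.142, 0.121]
tcp_rot: [0.807, 0.591, 0.0, -0.0]
ft_force: [0.6, 0.9, 0.2]
gripper_width: 0.0566
tcp [ 0.5923 -0.142   0.121 ] toolx yaw 1.2647 tool z [-0.  0. -1.] t 7.0 q [ 0.42  0.45 -0.37  1.83  0.21  0.89 -0.35] F [0.6 0.9 0.2] w 0.0566
shift mm [-7.4 -0.  86. ]
turn rz first 0.0057  then shift [-7.4  0.  86. ]
```

View pics/w3.png

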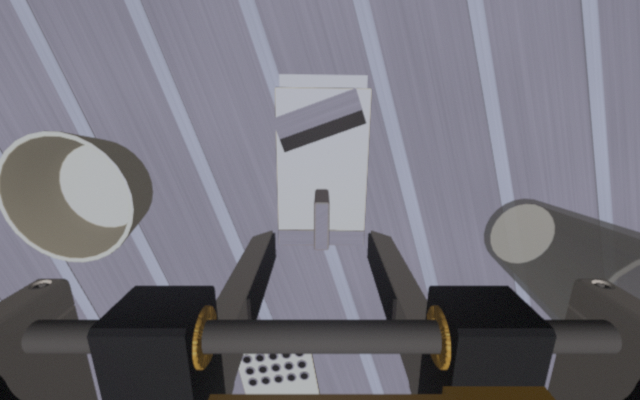

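The plate lies square to the tool, with the fin centred between the fingers at column 322. I descend and grip.

```bash
python3 -m crank '-7 0 20 0 0 0.005;0 0 30 0 0 0;0 0 26 0 0 0;0 0 10 0 0 0;0 0 0 0 0 0' 0.4 && python3 -m crank '0 0 0 0 0 0;0 0 0 0 0 0;0 0 0 0 0 0;0 0 0 0 0 0;0 0 0 0 0 0' 1 35 && python3 -m crank '0 0 -5 0 0 0;0 0 -15 0 0 0;0 0 -30 0 0 0;0 0 -35 0 0 0;0 0 -35 0 0 0;0 0 0 0 0 0'
python3 - <<'E'
from h import *
go([.541+.0947*-.15,.283-.9955*.15,.13],1.477)
E
```

```text
clock: 7.55
ee_pos: [0.5902, -0.1488, 0.0345]
tcp_rot: [0.808, 0.589, -0.0, -0.0]
ft_force: [-0.1, -0.6, -0.1]
gripper_width: 0.0563
clock: 8.05
ee_pos: [0.5904, -0.1493, 0.0349]
tcp_rot: [0.808, 0.589, 0.0, 0.0]
ft_force: [-0.7, -0.3, 0.7]
gripper_width: 0.0199
clock: 8.65
ee_pos: [0.5926, -0.1495, 0.1602]
tcp_rot: [0.808, 0.589, 0.002, 0.003]
ft_force: [1.1, -1.0, -3.1]
gripper_width: 0.0116
tcp [ 0.5926 -0.1495  0.1602] toolx yaw 1.2587 tool z [ 0.007 -0.002 -1.   ] t 8.65 q [ 0.44  0.41 -0.38  1.8   0.18  0.96 -0.33] F [ 1.1 -1.  -3.1] w 0.0116
shift mm [ 249.3 -149.8   29.3]
turn rz first -0.2183  then shift [275.8 -92.2  29.8]
```

```bash
python3 -m crank '0 0 -20 0 0 -0.109;0 0 -5 0 0 -0.109;42 -13 0 0 0 0;42 -13 0 0 0 0;42 -13 0 0 0 0;42 -13 0 0 0 0;42 -13 0 0 0 0;42 -13 0 0 0 0' && python3 -m crank '30 -10 0 0 0 0;13 -4 10 0 0 0;0 0 20 0 0 0;0 0 10 0 0 0;0 0 0 0 0 0;0 0 0 0 0 0'
python3 - <<'E'
from h import *
import cv2,pickle
go([.541+.0947*-.13,.283-.9955*.13,.13],1.477)
c=optics.calibration('wrist'); i=optics.snapshot('wrist'); cv2.imwrite('pics/w4.png',cv2.resize(i[:250,120:520,::-1],None,fx=2,fy=2,interpolation=cv2.INTER_CUBIC));pickle.dump(c,open('w4.pkl','wb'))
E
```

```text
clock: 9.45
ee_pos: [0.5352, 0.1104, 0.1796]
tcp_rot: [0.74, 0.673, -0.0, 0.0]
ft_force: [-0.3, 0.2, -3.0]
gripper_width: 0.0117
clock: 10.05
ee_pos: [0.5264, 0.1527, 0.1398]
tcp_rot: [0.74, 0.673, -0.0, -0.0]
ft_force: [-0.2, 0.1, -2.9]
gripper_width: 0.0117
tcp [0.5264 0.1527 0.1398] toolx yaw 1.4761 tool z [-0. -0. -1.] t 10.05 q [ 0.06  0.37 -0.55  1.94  0.24  0.9  -0.71] F [-0.2  0.1 -2.9] w 0.0117
shift mm [1.1 2.2 9.8]
turn rz first -0.0009  then shift [1.1 2.2 9.8]
```

View pics/w4.png

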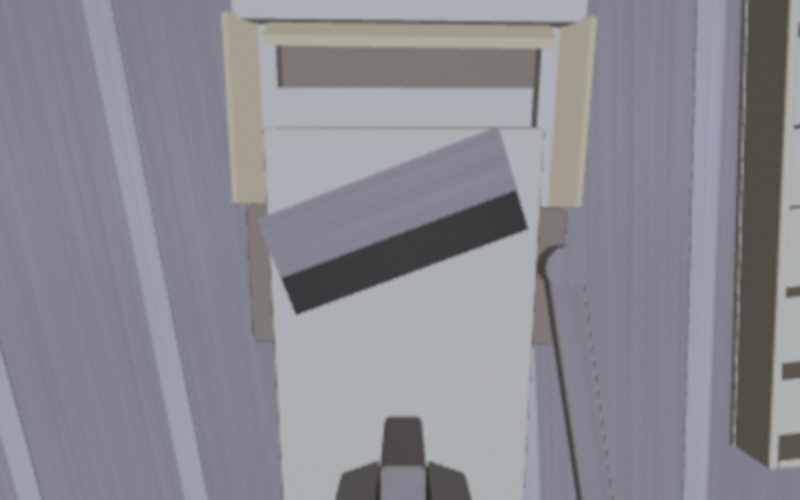

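Run:
```python
from h import *
import pickle
c=pickle.load(open('w4.pkl','rb'))
th=1.476;X=np.array([np.cos(th),np.sin(th)]);Y=np.array([X[1],-X[0]]);T=np.array([.5264,.1527])
def P(x,y,z):
    p=px2w('wrist',120+x/2-.25,y/2-.25,z,c)[:2]-T; return np.round([p@X*1e3,p@Y*1e3],1)
def mid(n,a,b,z):
    p,q=P(*a,z),P(*b,z);print(n,'toolx',(p+q)[0]/2,'tooly ctr',round((p+q)[1]/2,2),'w',round(q[1]-p[1],1),'tilt',round((q-p)[0]/(q-p)[1],3))
for z in(.107,.111):
    mid('front',(277,87),(534,88),z);mid('shoulder',(265,127),(541,128),z);mid('rear side',(284,480),(524,480),z)
mid('deck@205',(249,207),(565,207),.062);mid('deck rear',(256,341),(551,344),.062)
mid('mouth deck',(280,50),(540,50),.062)
mid('curb in top',(260,50),(556,50),.072)
mid('flare outer front',(233,203),(582,207),.080)
mid('flare outer back',(223,14),(596,17),.080)
mid('flare in@hood',(258,30),(556,30),.072)
mid('hood front',(232,15),(587,20),.114)
```

```text
front toolx 114.75 tooly ctr 0.7 w 71.4 tilt -0.004
shoulder toolx 104.44999999999999 tooly ctr 0.0 w 78.0 tilt -0.004
rear side toolx -2.8 tooly ctr 0.35 w 78.9 tilt 0.0
front toolx 114.05000000000001 tooly ctr 0.7 w 70.0 tilt -0.004
shoulder toolx 103.94999999999999 tooly ctr 0.0 w 76.4 tilt -0.004
rear side toolx -1.1 tooly ctr 0.3 w 77.2 tilt 0.0
deck@205 toolx 83.9 tooly ctr 1.4 w 113.6 tilt 0.0
deck rear toolx 34.55 tooly ctr 0.2 w 112.4 tilt -0.01
mouth deck toolx 134.6 tooly ctr 2.3 w 87.8 tilt 0.0
curb in top toolx 132.3 tooly ctr 1.6 w 95.8 tilt 0.0
flare outer front toolx 84.15 tooly ctr 1.55 w 115.9 tilt -0.011
flare outer back toolx 140.0 tooly ctr 2.0 w 115.0 tilt -0.007
flare in@hood toolx 138.1 tooly ctr 1.25 w 95.7 tilt 0.0
hood front toolx 130.1 tooly ctr 1.7 w 92.6 tilt -0.013
```

Plate centre line is 0.3 mm and slot centre line 1.6 mm, with about 0.01 rad of yaw between them. I correct both and lower in small steps, watching the force.

```bash
python3 -m crank '0 0.7 10 0 0 0.008;0 0 12 0 0 0;0 0 6 0 0 0;0 0 0 0 0 0' && python3 -m crank '0 0 2 0 0 0;0 0 0 0 0 0' && python3 -m crank '0 0 2 0 0 0;0 0 0 0 0 0'  && python3 -m crank '0 0 1.5 0 0 0;0 0 0 0 0 0'
```

```text
clock: 10.5
ee_pos: [0.5263, 0.1528, 0.1102]
tcp_rot: [0.742, 0.67, -0.001, -0.001]
ft_force: [0.5, 0.1, -2.7]
gripper_width: 0.0118
clock: 10.7
ee_pos: [0.5271, 0.1531, 0.1095]
tcp_rot: [0.742, 0.67, 0.0, -0.0]
ft_force: [0.0, -0.3, -3.2]
gripper_width: 0.0119
clock: 10.9
ee_pos: [0.527, 0.153, 0.1075]
tcp_rot: [0.742, 0.67, 0.0, 0.0]
ft_force: [-0.4, 0.2, -3.7]
gripper_width: 0.0119
clock: 11.1
ee_pos: [0.5269, 0.153, 0.1059]
tcp_rot: [0.742, 0.67, -0.0, -0.0]
ft_force: [0.9, -0.1, -3.6]
gripper_width: 0.0118
```

```bash
for k in 1; do python3 -m crank '0 0 2 0 0 0;0 0 0 0 0 0' ; done; python3 -m crank '0 0 1.5 0 0 0;0 0 0 0 0 0' && python3 -m crank '0 0 1 0 0 0;0 0 0 0 0 0'  && python3 -m crank '0 0 1 0 0 0;0 0 0 0 0 0'
```

```text
clock: 11.3
ee_pos: [0.5269, 0.153, 0.1038]
tcp_rot: [0.742, 0.67, -0.0, -0.0]
ft_force: [0.7, -1.3, -3.4]
gripper_width: 0.0117
clock: 11.5
ee_pos: [0.5269, 0.153, 0.1023]
tcp_rot: [0.742, 0.67, -0.0, -0.0]
ft_force: [-0.3, -0.2, -3.5]
gripper_width: 0.0119
clock: 11.7
ee_pos: [0.5269, 0.153, 0.1014]
tcp_rot: [0.742, 0.67, -0.0, -0.0]
ft_force: [-0.1, 0.4, -3.5]
gripper_width: 0.0115
clock: 11.9
ee_pos: [0.5271, 0.1529, 0.1009]
tcp_rot: [0.742, 0.67, 0.0, 0.0]
ft_force: [-1.8, -2.3, 3.0]
gripper_width: 0.012
```

Contact came at TCP z = 0.101, so the plate is on the deck. I ease up 0.8 mm and slide.

```bash
python3 -m crank '0 0 -0.8 0 0 0;8 0 0 0 0 0;8 0 0 0 0 0;6 0 0 0 0 0;0 0 0 0 0 0' && python3 -m crank '5 0 0 0 0 0;5 0 0 0 0 0;5 0 0 0 0 0;0 0 0 0 0 0' && python3 -c "
from h import *
go(None)"
```

```text
clock: 12.4
ee_pos: [0.5292, 0.1764, 0.1013]
tcp_rot: [0.742, 0.671, 0.0, -0.0]
ft_force: [-0.3, -0.7, -2.6]
gripper_width: 0.0117
clock: 12.8
ee_pos: [0.5308, 0.1907, 0.1014]
tcp_rot: [0.742, 0.67, 0.0, -0.0]
ft_force: [-0.5, -0.4, -3.0]
gripper_width: 0.0118
tcp [0.5308 0.1907 0.1014] toolx yaw 1.4695 tool z [ 0.     0.001 -1.   ] t 12.8 q [-0.03  0.44 -0.53  1.94  0.3   0.84 -0.82] F [-0.5 -0.4 -3. ] w 0.0118
```

```bash
python3 -m crank '7 0 0 0 0 0;7 0 0 0 0 0;7 0 0 0 0 0;4 0 0 0 0 0;0 0 0 0 0 0' && python3 -m crank '7 0 0 0 0 0;7 0 0 0 0 0;6 0 0 0 0 0;0 0 0 0 0 0'
```

```text
clock: 13.3
ee_pos: [0.5332, 0.2156, 0.1013]
tcp_rot: [0.742, 0.67, 0.0, -0.0]
ft_force: [-0.1, -0.0, -4.7]
gripper_width: 0.0119
clock: 13.7
ee_pos: [0.5353, 0.2359, 0.1014]
tcp_rot: [0.742, 0.671, 0.0, -0.0]
ft_force: [-0.2, -0.0, -3.1]
gripper_width: 0.0115
```

```bash
python3 -m crank '4 0 0 0 0 0;4 0 0 0 0 0;4 0 0 0 0 0;2 0 0 0 0 0;0 0 0 0 0 0' && python3 -m crank '2 0 0 0 0 0;2 0 0 0 0 0;2 0 0 0 0 0;0 0 0 0 0 0' && python3 -m crank '1.5 0 0 0 0 0;1.5 0 0 0 0 0;0 0 0 0 0 0'
```

```text
clock: 14.2
ee_pos: [0.5367, 0.2489, 0.1013]
tcp_rot: [0.742, 0.67, 0.0, -0.0]
ft_force: [0.8, 0.3, -3.5]
gripper_width: 0.0115
clock: 14.6
ee_pos: [0.5374, 0.2548, 0.1013]
tcp_rot: [0.742, 0.67, 0.0, -0.0]
ft_force: [-0.1, 0.4, -3.2]
gripper_width: 0.0122
clock: 14.9
ee_pos: [0.5377, 0.2577, 0.1013]
tcp_rot: [0.742, 0.67, 0.0, -0.0]
ft_force: [-0.4, -0.4, -3.0]
gripper_width: 0.0116
```

```bash
for k in 1; do python3 -m crank '1 0 0 0 0 0;1 0 0 0 0 0;0 0 0 0 0 0' && python3 -m crank '1 0 0 0 0 0;0 0 0 0 0 0' && python3 -m crank '1 0 0 0 0 0;0 0 0 0 0 0'&& python3 -m crank '1 0 0 0 0 0;0 0 0 0 0 0'; done | grep -E 'pos|force'
```

```text
ee_pos: [0.5379, 0.2596, 0.1013]
ft_force: [-0.3, -0.5, -2.9]
ee_pos: [0.538, 0.2606, 0.1013]
ft_force: [0.8, 0.5, -4.2]
ee_pos: [0.5381, 0.2615, 0.1013]
ft_force: [0.1, -0.1, -2.8]
ee_pos: [0.5381, 0.2616, 0.1012]
ft_force: [-2.0, -5.0, -0.0]
```

```bash
python3 -m crank '0.7 0 0 0 0 0;0 0 0 0 0 0;0 0 0 0 0 0' && python3 -c "
from h import *
go([.541+.0947*-.025,.283-.9955*.025,.101])"
```

```text
clock: 16.1
ee_pos: [0.5381, 0.2617, 0.1012]
tcp_rot: [0.743, 0.67, -0.001, 0.001]
ft_force: [-2.8, -8.3, 1.1]
gripper_width: 0.0119
tcp [0.5381 0.2617 0.1012] toolx yaw 1.4679 tool z [-0.001 -0.002 -1.   ] t 16.1 q [-0.15  0.49 -0.53  1.86  0.32  0.88 -0.94] F [-2.8 -8.3  1.1] w 0.0119
shift mm [-3.5  0.9  0.2]
```

The stop is felt: 109 mm of travel, as predicted, and the force rises from 5 to 8 N without further motion. I relieve the push, lower, release and rise.

```bash
python3 -m crank '-0.8 0 0.4 0 0 0;0 0 0.4 0 0 0;0 0 0 0 0 0' && python3 -m crank '0 0 0 0 0 0;0 0 0 0 0 0;0 0 0 0 0 0' 0.65 && python3 -m crank '0 0 -10 0 0 0;0 0 -30 0 0 0;0 0 -40 0 0 0;0 0 -20 0 0 0;0 0 0 0 0 0'
python3 - <<'E'
from h import *
go([.600,.083,.201],1.478)
E
```

```text
clock: 16.4
ee_pos: [0.5381, 0.2617, 0.1011]
tcp_rot: [0.742, 0.67, -0.0, 0.0]
ft_force: [-4.0, -5.7, 9.6]
gripper_width: 0.0115
clock: 16.7
ee_pos: [0.5383, 0.2626, 0.1006]
tcp_rot: [0.742, 0.67, 0.0, -0.0]
ft_force: [-0.9, -0.2, -0.3]
gripper_width: 0.0309
clock: 17.2
ee_pos: [0.5395, 0.2634, 0.2044]
tcp_rot: [0.742, 0.67, 0.003, 0.001]
ft_force: [-0.0, 0.6, -1.2]
gripper_width: 0.0329
tcp [0.5395 0.2634 0.2044] toolx yaw 1.4688 tool z [ 0.005  0.002 -1.   ] t 17.2 q [-0.11  0.38 -0.57  1.77  0.23  1.05 -0.86] F [-0.   0.6 -1.2] w 0.0329
shift mm [-173.3   78.5    3.3]
turn rz first -0.0092  then shift [-174.    77.     3.3]
```

```bash
python3 -m crank '-40 15 0 0 0 -0.009;-40 16 0 0 0 0;-40 16 0 0 0 0;-40 15 0 0 0 0;-45 15 0 0 0 0;0 0 0 0 0 0;0 0 0 0 0 0' 0.5
python3 - <<'E'
from h import *
import cv2,pickle
go([.600,.083,.1],1.478)
c=optics.calibration('wrist'); i=optics.snapshot('wrist'); cv2.imwrite('pics/w5.png',cv2.resize(i[:280,120:520,::-1],None,fx=2,fy=2,interpolation=cv2.INTER_CUBIC));pickle.dump(c,open('w5.pkl','wb'))
E
```

```text
clock: 17.9
ee_pos: [0.5953, 0.0498, 0.2001]
tcp_rot: [0.74, 0.673, -0.0, -0.0]
ft_force: [-1.7, 0.4, 0.2]
gripper_width: 0.0471
tcp [0.5953 0.0498 0.2001] toolx yaw 1.4753 tool z [-0.001  0.    -1.   ] t 17.9 q [ 0.21  0.37 -0.5   1.78  0.2   1.04 -0.46] F [-1.7  0.4  0.2] w 0.0471
shift mm [ 33.5   1.6 100.1]
turn rz first -0.0027  then shift [ 33.5   1.6 100.1]
```

View pics/w5.png

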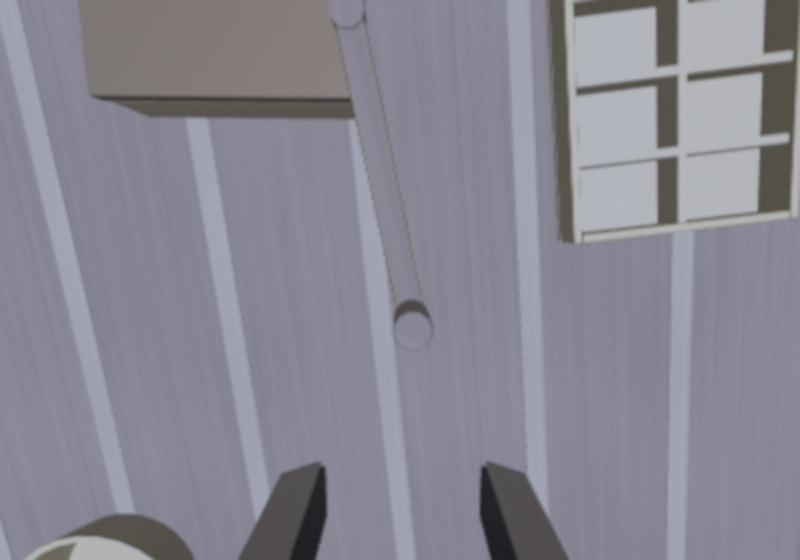

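The post top is at (413,331) and the hinge pin at (347,10).

Run:
```python
from h import *
import pickle
c=pickle.load(open('w5.pkl','rb'))
p=px2w('wrist',120+413/2-.25,331/2-.25,.116,c);h=px2w('wrist',120+347/2-.25,10/2-.25,.076,c);print(p,h,np.linalg.norm((p-h)[:2]))
go([p[0],p[1],.1],1.478)
```

```text
[0.60275898 0.08720372 0.116     ] [0.58831061 0.21098146 0.076     ] 0.12461815265019109
tcp [0.5952 0.0513 0.2003] toolx yaw 1.4775 tool z [-0.001  0.    -1.   ] t 17.95 q [ 0.21  0.37 -0.5   1.78  0.2   1.04 -0.46] F [0.  0.4 0.4] w 0.0473
shift mm [ 36.4   4.3 100.3]
turn rz first -0.0005  then shift [ 36.4   4.3 100.3]
```

```bash
python3 -m crank '36.4 4.3 0 0 0 0;0 0 40 0 0 0;0 0 40 0 0 0;0 0 20 0 0 0;0 0 0 0 0 0' 0.5 && python3 -m crank '0 0 0 0 0 0;0 0 0 0 0 0;0 0 0 0 0 0;0 0 0 0 0 0;0 0 0 0 0 0;0 0 0 0 0 0' 1 12 && python3 -c "
from h import *
go([.6028,.0872,.1])"
```

```text
clock: 18.45
ee_pos: [0.6009, 0.0883, 0.0977]
tcp_rot: [0.738, 0.674, -0.002, -0.002]
ft_force: [0.3, 0.4, 0.5]
gripper_width: 0.047
clock: 19.05
ee_pos: [0.6036, 0.0868, 0.1013]
tcp_rot: [0.739, 0.673, 0.001, 0.0]
ft_force: [-0.2, -0.1, 6.8]
gripper_width: 0.0154
tcp [0.6036 0.0868 0.1013] toolx yaw 1.4775 tool z [ 0.001  0.    -1.   ] t 19.05 q [ 0.12  0.5  -0.48  1.84  0.29  0.87 -0.59] F [-0.2 -0.1  6.8] w 0.0154
shift mm [ 0.3 -0.8  1.3]
```

```bash
python3 -m crank '-1.5 -9.6 0 0 0 0;-1 -9.6 0 0 0 0;0.1 -15.6 0 0 0 0;2.1 -15.5 0 0 0 0;4 -15.1 0 0 0 0;5.8 -14.5 0 0 0 0;7.6 -13.6 0 0 0 0;9.3 -12.6 0 0 0 0' && python3 -m crank '10.7 -11.4 0 0 0 0;12.1 -9.9 0 0 0 0;13.2 -8.3 0 0 0 0;14.1 -6.6 0 0 0 0;14.9 -4.8 0 0 0 0;10 -1.9 0 0 0 0;0 0 0 0 0 0' && python3 -c "
from h import *
go([.5883-.1243,.211+.0128,.1])"
```

```text
clock: 19.85
ee_pos: [0.499, 0.1237, 0.1006]
tcp_rot: [0.739, 0.673, 0.0, 0.0]
ft_force: [2.4, -1.5, 1.6]
gripper_width: 0.0156
clock: 20.55
ee_pos: [0.4634, 0.2033, 0.1004]
tcp_rot: [0.738, 0.674, -0.0, -0.0]
ft_force: [-1.2, -0.2, 4.0]
gripper_width: 0.016
tcp [0.4634 0.2033 0.1004] toolx yaw 1.48 tool z [-0.001  0.    -1.   ] t 20.55 q [-0.07  0.36 -0.55  2.06  0.27  0.78 -0.88] F [-1.2 -0.2  4. ] w 0.016
shift mm [20.4 -1.2  0.4]
```

```bash
(python3 -m crank '8 -0.8 0 0 0 0;7 -0.4 0 0 0 0;0 0 0 0 0 0' && python3 -m crank '2 0 0 0 0 0;0 0 0 0 0 0' && python3 -m crank '2 0 0 0 0 0;0 0 0 0 0 0'&& python3 -m crank '1.5 0 0 0 0 0;0 0 0 0 0 0' && python3 -m crank '1 0 0 0 0 0;0 0 0 0 0 0') | grep -E 'pos|force'
```

```text
ee_pos: [0.4635, 0.217, 0.1003]
ft_force: [-6.6, 0.5, 6.3]
ee_pos: [0.4636, 0.2183, 0.1003]
ft_force: [-8.0, 0.4, 6.5]
ee_pos: [0.4637, 0.2202, 0.1003]
ft_force: [-7.5, 0.2, 7.1]
ee_pos: [0.4639, 0.2217, 0.1003]
ft_force: [-8.0, 0.4, 7.0]
ee_pos: [0.4639, 0.2226, 0.1003]
ft_force: [-7.7, 0.4, 7.3]
```

```bash
(python3 -m crank '1 0 0 0 0 0;0 0 0 0 0 0' && python3 -m crank '1 0 0 0 0 0;0 0 0 0 0 0'&& python3 -m crank '1 0 0 0 0 0;0 0 0 0 0 0' && python3 -m crank '1 0 0 0 0 0;0 0 0 0 0 0') | grep -E 'pos|force'
```

```text
ee_pos: [0.464, 0.2236, 0.1003]
ft_force: [-8.0, 0.4, 8.2]
ee_pos: [0.4641, 0.2243, 0.1003]
ft_force: [-8.1, -1.0, 8.2]
ee_pos: [0.4641, 0.2245, 0.1002]
ft_force: [-9.7, -5.0, 10.3]
ee_pos: [0.4642, 0.2249, 0.1001]
ft_force: [-9.4, -8.7, 12.2]
```

The latch is at its stop at y = 0.2243, against 0.2238 predicted. I release, rise and look.

```bash
python3 -m crank '-1 0 0 0 0 0;0 0 0 0 0 0;0 0 0 0 0 0;0 0 0 0 0 0' 0.5 && python3 -m crank '0 0 -10 0 0 0;0 0 -30 0 0 0;0 0 -40 0 0 0;0 0 -40 0 0 0;-40 30 0 0 0 0;-40 30 0 0 0 0;0 0 0 0 0 0;0 0 0 0 0 0'
python3 - <<'E'
from h import *
import cv2,pickle
go(None)
c=optics.calibration('wrist'); i=optics.snapshot('wrist'); cv2.imwrite('pics/w6.png',cv2.resize(i[:250,120:520,::-1],None,fx=2,fy=2,interpolation=cv2.INTER_CUBIC));pickle.dump(c,open('w6.pkl','wb'))
cv2.imwrite('pics/top9.png',optics.snapshot('top')[:,:,::-1])
E
```

```text
clock: 22.85
ee_pos: [0.4654, 0.2261, 0.1005]
tcp_rot: [0.739, 0.673, 0.0, -0.0]
ft_force: [-0.8, 0.5, -0.7]
gripper_width: 0.0443
clock: 23.65
ee_pos: [0.518, 0.14, 0.2211]
tcp_rot: [0.74, 0.673, 0.0, -0.0]
ft_force: [0.1, 0.9, 0.2]
gripper_width: 0.047
tcp [0.518  0.14   0.2211] toolx yaw 1.4756 tool z [ 0.  0. -1.] t 23.65 q [ 0.08  0.25 -0.54  1.89  0.15  1.04 -0.62] F [0.1 0.9 0.2] w 0.047
```

View pics/w6.png

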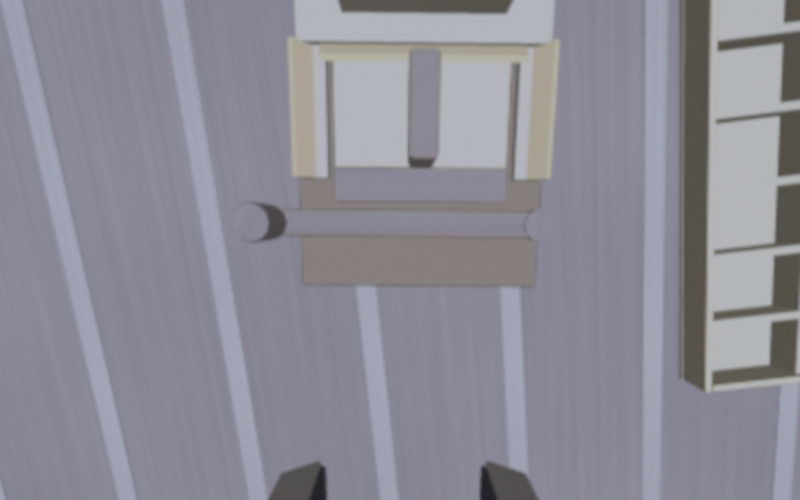

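The plate is in the slot with its rear edge at row 200, and the bar lies straight across behind it, front edge at row 208. I check the gap and whether anything else moved.

Run:
```python
from h import *
import pickle,cv2
c=pickle.load(open('w6.pkl','rb'));th=1.468;X=np.array([np.cos(th),np.sin(th)]);Y=np.array([-X[1],X[0]]);O=np.array([.5405,.2866])
def P(x,y,z):
    p=px2w('wrist',120+x/2-.25,y/2-.25,z,c)[:2]-O;return np.round([p@X*1e3,p@Y*1e3],1)
for n,a in dict(prl=(336,200,.068),prr=(506,200,.068),barl=(300,208,.076),barr=(525,208,.076),dl=(302,285,.062),dr=(537,286,.062),post=(252,221,.116),hinge=(536,224,.076)).items(): print(n,P(*a))
a=cv2.imread('pics/top0.png').astype(int);b=cv2.imread('pics/top9.png').astype(int)
m=(abs(a-b).max(2)>40).astype('uint8');n,l,s,_=cv2.connectedComponentsWithStats(m)
print([list(map(int,r)) for r in s[1:] if r[4]>25])
```

```text
prl [-59.7  39.7]
prr [-59.1 -40.6]
barl [-63.6  55.5]
barr [-62.8 -48.3]
dl [-100.1   58.1]
dr [-99.7 -59.1]
post [-69.5  68.8]
hinge [-69.9 -53.8]
[[133, 167, 181, 233, 16574], [205, 166, 16, 13, 113], [322, 188, 18, 23, 142], [337, 190, 41, 36, 742], [201, 211, 21, 5, 57], [224, 223, 7, 34, 80], [624, 347, 16, 13, 144], [582, 362, 58, 38, 1314], [296, 384, 26, 16, 302], [288, 390, 7, 10, 32]]
```

```bash
python3 -m crank '0 0 -20 0 0 0;0 0 0 0 0 0;0 0 0 0 0 0' && python3 -c "
from station import arm
print(arm.sign_off())"
```

```text
clock: 24.05
ee_pos: [0.5173, 0.1419, 0.2408]
tcp_rot: [0.739, 0.674, 0.0, 0.0]
ft_force: [0.0, -0.3, -0.2]
gripper_width: 0.0473
the job is handed in; nothing more can be done
None
```

The slicer is ready for use, and the job was handed in at 24 s of the 72 s allowed.

- **Latch open:** I swung the latch bar to about 1.79 rad, a little past a right angle.
- **Plate in:** I laid the slicing plate on the deck blade end first. I slid it in slowly until it met the hidden stop. It had travelled 109 mm, as expected, and the force rose to about 8 N with no further movement.
- **Latch shut:** I swung the bar back until it came up against its own stop.

**Last checks:**
- The last close-up puts the plate's rear edge at slicer x of about -59.4 mm (-60 when home) and centred within 0.5 mm.
- The bar's inner face is at about -63 mm (-64 when shut).
- Comparing the first and last overhead pictures, I saw no change at the grating plate, beaker, tub or spoon. The arm hid part of the last picture, including the ice tray's edge, so the tray was not fully checked that way.
- The gripper was clear of everything at hand-in. The highest force I read was about 20 N, while gripping the latch post. None of the checks failed.

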